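# Split a seed sample

### The arm

A 7-joint arm with a two-finger parallel gripper is mounted at the origin on the work surface. World frame = base frame: x ahead of the robot, y to its left, z up, the work surface at z = 0. Lengths are in mm, angles in rad, forces in N, time in s.
With the tool pointing down it reaches from about 375 to 925 mm from the base axis. Payload 3.1 kg.
Tool frame: the origin (TCP) lies between the finger pads; the fingertips stand env.finger_overhang ahead of it and the grasp point (between the pads) lies 6 mm ahead of it (env.finger_overhang is the distance from the TCP to the fingertips, in mm); z points along the fingers, y is the line along which they close (so a half turn about z gives the same grasp; the last joint's range is limited). The gripper opens to 85 mm and grips with 20 to 120 N. Pads are 22 mm wide; open, the fingers measure 114 mm over their backs; the gripper's body (76 mm by 85 mm) begins 54 mm behind the grasp point. The pads swing forward as they close: fully open they stand 13 mm farther back than shut.
Start: joints at [1.043, 0.383, 0.044, 1.598, -0.018, 1.161, -0.05], TCP at [270.866, -590.876, 256.269] pointing down, gripper open.
Joint ranges: [-2.61, 2.61], [-0.41, 2.15], [-1.48, 1.57], [0, 2.5], [-1.57, 4.71], [0.05, 1.97], [-2.85, 2.85]. Speed limits (rad/s): [2.79, 2.79, 3.14, 3.14, 3.14, 3.14, 3.14].

### API

Orientations are given as a unit quaternion [x, y, z, w].
In Python, from cell import env, eyes gives the robot as it stands.
- The arm moves only by the tool step_arm, never from a script. Its argument "motion" is a list of rows, each a list of 7 numbers: the opening, from -1 (shut) to 1 (fully open), then the shift along the tool's x, y, z normalised to -1 to 1, where 1 is 0.75 m, then the turn, a rotation vector about the tool's x, y, z normalised to -1 to 1, where 1 is 45 degrees. In form: [[fingers, dx, dy, dz, rx, ry, rz], ...]. A call has exactly 8 rows; each row is the pose to reach, as a shift and turn from the pose commanded when the call began, along the tool's axes at that moment; what a row does not reach only later rows make up. A row lasts 1/12 s, in which the tool goes at most 41.7 mm and 7.16 degrees, less where a joint would pass 70% of its speed; a pose out of reach is approached as far as the arm can. A call with a number of a shift or a turn outside -1 to 1 is refused whole. A call with a gripper value outside its range is refused whole. The fingers move at their own pace and stop on an object; "grip_force" is the grip in N (left out, the last holds). Time passes only in rows, so rows that repeat a pose let the fingers close, or fill a call up. It gives the time, the measured TCP pose, the force, the opening and the grip force at its end, in the units of the state.
- env.state(): the state, without advancing time (a new reading comes with each control period).
- eyes.camera(name): name is "scene" or "top" or "wrist"; returns (picture, depth): 384x512x3 uint8, blue, green, red; 384x512 float32, mm along the optical axis (not along the pixel's ray), 0 where there is no reading.
- eyes.get_calibration(name): a dict with "fx", "fy", "cx", "cy" (pixels), "rvec" (rotation vector, rad) and "tvec" (3), from world to camera coordinates, as OpenCV has them. Camera axes: x right, y down, z forward; pixel columns grow to the right and rows downward; lengths in mm; the calibration is good to about 2 mm. A picture is of the moment at which its call begins: read the wrist's pose just before it. get_calibration takes no time and is no camera call; for the wrist camera it gives the pose at the moment of the call.
- env.hand_in(): hands the job in; it is judged then, once.
Trained networks look in the newest picture that a camera, given by its name, has taken for a name from the list of things; names that differ only in an ending like _2 or _b are one class to them, and where a whole thing is asked for, a point or a joint stands for the part that bears it (a point fixed in the world has none). Each returns a list of dicts, best first, with "conf" (0 to 1); they miss things now and then, are a little off and sometimes report something else, mostly with a low value. They report only what shows in the picture. A call takes as long as a camera call. They do not tell look-alikes from the thing itself.
- eyes.find_in(camera, name): "pixel" ([row, column] in pixels, amid what is visible of it).
- eyes.tip_of(camera, name): "pixel" ([row, column] in pixels: a listed point, or the origin of a listed thing).
The state is a dict: "t": time; "joint_pos": joint angles; "qd": joint speeds; "joint_torque": joint torques, N m; "ee_pos": TCP position; "ee_rot": TCP orientation; "ft_force": force on the tool from outside, world axes, zero at the start; "ft_torque": the same for the moment, N m; "gripper_width": opening from 0.0 (shut) to 1.0 (fully open); "grasp_force": force on a finger pad.
Only numpy, scipy, OpenCV 4.12 (cv2) and the standard library are available. Lean on these libraries where they do the work, as an engineer would, in place of code of your own. Each camera call takes 0.05 s, during which the arm holds its last target. There are 200 camera calls.

### The job

Pour all six seeds from their beaker into the hopper of the sample splitter and stand the beaker upright back on the bench. Then flip the safety catch up clear of the gate lever, pull the lever all the way to its stop at the front, and keep holding it there so the gate stays open and every seed drops through into the pans; finish while still holding the lever open. Leave the other things on the bench where they are.

Things in the scene. Friction and masses are not known exactly. Their poses are not given: they have to be found in the camera images.
- seed_beaker: the white plastic beaker with six seeds in it: straight round wall, 62 mm outside diameter, 80 mm high, wall 3 mm, base 4 mm, open top, about 0.1 kg empty. Origin at the centre of its underside, z up when it stands. It and the empty beaker may have changed places
- seed1: one of six round brown horse-chestnut seeds, 20 mm diameter, 10 g, rolls freely; origin at its centre (starts in the seed beaker, the six fill it to about 40 mm above the bench; glossy, they slide and roll out of the beaker once it is tipped some 20 degrees past level)
- seed2: one of six round brown horse-chestnut seeds, 20 mm diameter, 10 g, rolls freely; origin at its centre
- seed3: one of six round brown horse-chestnut seeds, 20 mm diameter, 10 g, rolls freely; origin at its centre
- seed4: one of six round brown horse-chestnut seeds, 20 mm diameter, 10 g, rolls freely; origin at its centre
- seed5: one of six round brown horse-chestnut seeds, 20 mm diameter, 10 g, rolls freely; origin at its centre
- seed6: one of six round brown horse-chestnut seeds, 20 mm diameter, 10 g, rolls freely; origin at its centre
- splitter: the sample splitter, a stainless-steel machine fixed to the bench: open hopper on top, flat gate under it, four chutes leading alternately to front and back, two fixed pans below. Origin at the centre of its underside on the bench; x points to its back, its front (-x) faces the robot, y to its left, z up. End plates at y -93 and +93 mm; lever and catch stand out from the right-hand (-y) one
- hopper_mouth (a point): centre of the hopper's open mouth, level with its rim, 200 mm above the bench; the mouth is 110 mm (splitter x) by 183 mm (y) inside, its walls slope in to an outlet 48 mm wide that the gate closes 119 mm above the bench
- lever (a joint): angle of the gate lever (rad): 0 shut, leaning 0.35 to the splitter's back; 0.70 at its stop, pulled to the splitter's front, gate fully open. A return spring takes about 3.5 N at the grip to start, 8 N at the stop, and shuts it when let go. With the catch down it cannot be pulled (play under 0.1). The seeds drop as it passes about 0.3 to 0.55
- lever_knob (a point): middle of the lever's grey plastic round handgrip, 22 mm diameter, 46 mm long along the lever, at its upper end, 165 mm from lever_pivot. Pulled, it moves about 113 mm along the splitter's -x in an arc about lever_pivot. Below the grip the lever is a flat bar 16 mm (x) by 8 mm (y), 75 mm out from the splitter's right-hand end plate
- pan_front (a point): middle of the floor of the front pan (-x side): a fixed open aluminium pan, 106 mm (splitter x) by 180 mm (y) outside, rim 49 mm above the bench, floor 4 mm above it; under the chutes
- pan_back (a point): middle of the floor of the back pan (+x side): a fixed open aluminium pan, 106 mm (splitter x) by 180 mm (y) outside, rim 49 mm above the bench, floor 4 mm above it; under the chutes
- lever_pivot (a point): pivot of the gate lever, 45 mm above the bench, 168 mm to the right (-y) and 25.5 mm to the front (-x) of the splitter's origin; its axis is the splitter's y
- catch (a joint): angle of the safety catch (rad): 0 to 0.15 down, its bar lying level across the front of the lever and blocking it; grows as its outer end is swung up and over towards the hopper; 1.57 upright, stop at 1.65. Stiff pivot: it stays where it is left and takes 1 to 2 N at the pin to turn
- catch_pin (a point): grip point on the catch's finger pin: a round steel rod, 12 mm diameter, along the splitter's x, at the outer end of the catch bar, 64 mm from the catch's pivot axis. It reaches from the bar, 40 mm behind this point, to 22 mm in front of it (-x). It can turn between the finger pads as the catch swings
- catch_pivot (a point): pivot of the catch, 140 mm above the bench, at the inner end of the bar, 40 mm out from the splitter's right-hand end plate and 40 mm behind catch_pin along the splitter's x; its axis is the splitter's x
- empty_beaker: an empty plastic beaker, the same shape and size as seed_beaker (62 mm outside diameter, 80 mm high), a bystander; origin at the centre of its underside
- petri_near: a closed petri dish, 90 mm diameter, 16 mm high, a bystander; origin at the centre of its underside
- petri_far: another closed petri dish, 90 mm diameter, 16 mm high, a bystander; origin at the centre of its underside
- amber_bottle: a closed amber reagent bottle, 60 mm diameter, 125 mm high, a bystander; origin at the centre of its underside
- jar: a closed white jar, 72 mm diameter, 85 mm high, a bystander; origin at the centre of its underside
- spatula: a steel spatula with a broad blade, lying flat, 190 mm long, a bystander; origin under it
- slide_box: a closed wooden slide box 85 x 100 x 35 mm, a bystander; origin at the centre of its underside
Things that resemble listed ones, but are neither listed nor needed, are in the scene too. Leave any blue look-alike of the seed_beaker alone.

How it is judged (in metres and radians):
On the way, in this order (a step that is already met when the one before it is completed fails the run):
1. all six seeds lie in the hopper, with the gate shut and the catch still down (x of seed1 in the frame of splitter between -0.057 and 0.057 m and y of seed1 in the frame of splitter between -0.094 and 0.094 m and z of seed1 in the frame of splitter between 0.12 and 0.185 m and x of seed2 in the frame of splitter between -0.057 and 0.057 m and y of seed2 in the frame of splitter between -0.094 and 0.094 m and z of seed2 in the frame of splitter between 0.12 and 0.185 m and x of seed3 in the frame of splitter between -0.057 and 0.057 m and y of seed3 in the frame of splitter between -0.094 and 0.094 m and z of seed3 in the frame of splitter between 0.12 and 0.185 m and x of seed4 in the frame of splitter between -0.057 and 0.057 m and y of seed4 in the frame of splitter between -0.094 and 0.094 m and z of seed4 in the frame of splitter between 0.12 and 0.185 m and x of seed5 in the frame of splitter between -0.057 and 0.057 m and y of seed5 in the frame of splitter between -0.094 and 0.094 m and z of seed5 in the frame of splitter between 0.12 and 0.185 m and x of seed6 in the frame of splitter between -0.057 and 0.057 m and y of seed6 in the frame of splitter between -0.094 and 0.094 m and z of seed6 in the frame of splitter between 0.12 and 0.185 m and value of joint catch below 0.35 rad and value of joint lever below 0.1 rad), for 0.2 s.
2. the beaker stands upright on the bench, let go (angle between seed_beaker's own z axis and vertical below 0.08 rad and height (world z) of seed_beaker between -0.006 and 0.006 m and contact force between the fingers and seed_beaker below 0.1 N), for 0.1 s.
3. the catch is flipped up clear of the lever while the lever is still shut (value of joint catch above 1.3 rad and value of joint lever below 0.1 rad), for 0.1 s.
4. the fingers hold the lever, pulled to the front (value of joint lever above 0.6 rad and contact force between the fingers and lever above 1.5 N), for 0.2 s.
At the end, for the whole second after the job is handed in: The fingers hold the lever (more than 1.5 N) at more than 0.60 rad of its 0.70 rad, still; the catch is above 1.3 rad; all six seeds lie in the splitter's pans (centres below 45 mm, within the pans' outline); the seed beaker stands upright on the bench (within 0.08 rad) (all of step 4 and value of joint catch above 1.3 rad and velocity of joint lever between -0.05 and 0.05 rad/s and x of seed1 in the frame of splitter between -0.114 and 0.114 m and y of seed1 in the frame of splitter between -0.094 and 0.094 m and z of seed1 in the frame of splitter between 0.005 and 0.045 m and x of seed2 in the frame of splitter between -0.114 and 0.114 m and y of seed2 in the frame of splitter between -0.094 and 0.094 m and z of seed2 in the frame of splitter between 0.005 and 0.045 m and x of seed3 in the frame of splitter between -0.114 and 0.114 m and y of seed3 in the frame of splitter between -0.094 and 0.094 m and z of seed3 in the frame of splitter between 0.005 and 0.045 m and x of seed4 in the frame of splitter between -0.114 and 0.114 m and y of seed4 in the frame of splitter between -0.094 and 0.094 m and z of seed4 in the frame of splitter between 0.005 and 0.045 m and x of seed5 in the frame of splitter between -0.114 and 0.114 m and y of seed5 in the frame of splitter between -0.094 and 0.094 m and z of seed5 in the frame of splitter between 0.005 and 0.045 m and x of seed6 in the frame of splitter between -0.114 and 0.114 m and y of seed6 in the frame of splitter between -0.094 and 0.094 m and z of seed6 in the frame of splitter between 0.005 and 0.045 m and angle between seed_beaker's own z axis and vertical below 0.08 rad and height (world z) of seed_beaker between -0.006 and 0.006 m); the arm keeps its last pose, push and grip.
It fails at once if another thing on the bench (empty beaker, petri dishes, bottle, jar, spatula, slide box) moved more than 30 mm (distance of any of empty_beaker, petri_near, petri_far, amber_bottle, jar, spatula, slide_box from where it was at the start of the episode above 0.03 m).
It also fails if it takes over 72 s, if anything falls off the work surface, if the arm or the gripper's body presses on something with over 40 N, if the wrist force passes 120 N, or if a joint passes its speed limit or range.

## Working session

There is one attempt and no reset: what is moved stays moved. The work goes in short steps, Python scripts to look and compute and a tool call to move; the robot and the scene stay as the last step left them, time stands still between calls to the robot, and variables do not carry over. Pictures are saved under pics/ and viewed, at most 10 in all, crops included, and the job is handed in when it is done.

Besides the shell and the picture viewer there is one more tool, called after ">>>" as name(argument=value, ...) on one line, values as JSON. step_arm: Moves the arm, as the interface text tells. Its arguments: {"type":"object","properties":{"motion":{"type":"array"},"grip_force":{"type":"number"}},"required":["motion"]}

```bash
mkdir -p pics; ls; cat > h.py <<'E'
import numpy as np, cv2
from scipy.spatial.transform import Rotation as R
from cell import env, eyes
def cal(n):
    c=eyes.get_calibration(n); return c
def unproj(c,px,d):
    r,q=px; p=np.array([(q-c['cx'])/c['fx']*d,(r-c['cy'])/c['fy']*d,d])
    M=R.from_rotvec(np.ravel(c['rvec'])).as_matrix()
    return M.T@(p-np.ravel(c['tvec']))
def ray_z(c,px,z):
    o=unproj(c,px,0.); a=unproj(c,px,1.)-o
    return o+a*(z-o[2])/a[2]
def cloud(c,D):
    v,u=np.mgrid[:D.shape[0],:D.shape[1]]
    P=np.stack([(u-c['cx'])/c['fx']*D,(v-c['cy'])/c['fy']*D,D],-1)-np.ravel(c['tvec'])
    W=P@R.from_rotvec(np.ravel(c['rvec'])).as_matrix(); W[D<=0]=np.nan; return W
def proj(c,p):
    q,_=cv2.projectPoints(np.array([p],float),np.ravel(c['rvec']),np.ravel(c['tvec']),np.array([[c['fx'],0,c['cx']],[0,c['fy'],c['cy']],[0,0,1]],float),None)
    return q[0,0][::-1]
def rel(target, Rt=None, s=None):
    """shift/turn numbers from current pose to world target TCP"""
    s=s or env.state(); R0=R.from_quat(s['ee_rot'])
    d=R0.inv().apply(np.array(target)-s['ee_pos'])/750
    rv=(R0.inv()*Rt).as_rotvec()/(np.pi/4) if Rt is not None else np.zeros(3)
    return d,rv
E
python3 - <<'E'
from h import *
np.set_printoptions(precision=3,suppress=True)
s=env.state(); print(s,env.finger_overhang)
print(R.from_quat(s['ee_rot']).as_matrix())
for n in ['scene','top']:
    I,D=eyes.camera(n); c=cal(n); W=cloud(c,D); np.savez(n+'.npz',I=I,D=D,W=W)
    cv2.imwrite(f'pics/{n}0.png',I); print(n,c['fx'],unproj(c,(192,256),0.))
    for m in ['seed_beaker','seed1','splitter','hopper_mouth','lever_knob','lever_pivot','catch_pin','catch_pivot','empty_beaker','pan_front','pan_back']:
        for q in eyes.tip_of(n,m)[:6]:
            r,k=np.array(q['pixel']).round().astype(int); 
            if 0<=r<384 and 0<=k<512: print(m,q['pixel'],round(q['conf'],2),W[r,k])
E
```

```text
pics
{'t': 0.0, 'joint_pos': array([ 1.043,  0.384,  0.044,  1.6  , -0.018,  1.161, -0.05 ]), 'qd': array([ 0.002,  0.002,  0.001,  0.   ,  0.001, -0.001,  0.001]), 'joint_torque': array([ -0.001, -43.346,   1.025, -24.951,   0.011,   0.011,   0.   ]), 'ee_pos': array([ 270.5  , -590.064,  254.86 ]), 'ee_rot': array([ 0.977,  0.213, -0.   , -0.001]), 'ft_force': array([-0.111,  1.061, -0.772]), 'ft_torque': array([ 0.052, -0.041,  0.035]), 'grasp_force': 0.0, 'gripper_width': 1.0004292321863997} 25.0
[[ 0.909  0.417 -0.001]
 [ 0.417 -0.909  0.002]
 [-0.    -0.003 -1.   ]]
scene 376.4380285044375 [1199.445 -357.237  745.576]
seed_beaker [195.1, 331.7] 0.65 [560.688 232.498  30.43 ]
seed_beaker [171.3, 341.8] 0.64 [529.225 280.795  81.463]
seed_beaker [203.8, 186.9] 0.47 [ 408.142 -159.93    18.524]
splitter [224.3, 276.9] 0.91 [581.571  38.447  12.089]
splitter [299.7, 218.9] 0.48 [ 752.155 -201.364   37.691]
hopper_mouth [167.4, 280.3] 0.59 [521.09   70.681 155.328]
lever_knob [196.8, 234.1] 0.69 [ 640.759 -114.409  213.145]
lever_knob [225.7, 220.0] 0.48 [ 513.614 -102.206    1.884]
[... 948 characters left out ...]
]
hopper_mouth [264.2, 312.8] 0.69 [ 392.525 -161.517   15.5  ]
hopper_mouth [196.9, 230.6] 0.57 [571.225  48.683 120.48 ]
lever_knob [168.3, 295.8] 0.5 [ 627.209 -110.759  221.66 ]
lever_knob [251.2, 155.4] 0.32 [437.464 262.531  32.208]
lever_pivot [196.0, 296.1] 0.98 [ 572.761 -117.743   76.632]
catch_pin [201.0, 313.5] 0.66 [ 553.804 -156.585  152.163]
catch_pivot [190.5, 281.9] 0.97 [583.197 -79.371 148.086]
empty_beaker [205.1, 128.2] 0.77 [565.108 343.321   3.805]
empty_beaker [256.6, 165.2] 0.61 [420.913 235.254  34.013]
pan_front [222.2, 239.6] 0.84 [510.495  33.414   3.727]
pan_back [175.9, 231.6] 0.66 [619.747  42.404 160.596]
pan_back [252.8, 154.9] 0.65 [432.055 262.98   30.389]
```

```bash
python3 - <<'E'
import cv2
I=cv2.imread('pics/top0.png'); cv2.imwrite('pics/topL.png',cv2.resize(I,(800,600),interpolation=cv2.INTER_CUBIC))
I=cv2.imread('pics/scene0.png'); cv2.imwrite('pics/sceneL.png',cv2.resize(I,(800,600),interpolation=cv2.INTER_CUBIC))
E
```

```text
(no output)
```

View pics/topL.png

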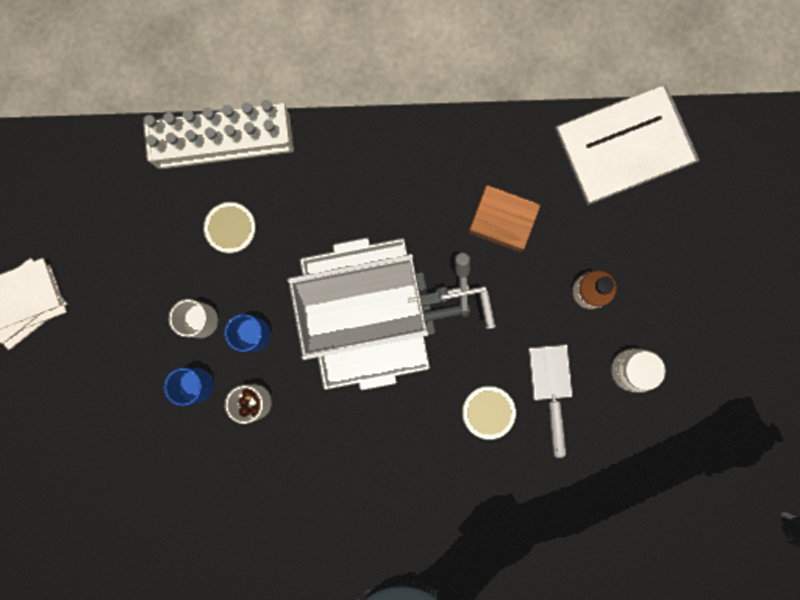

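View pics/sceneL.png

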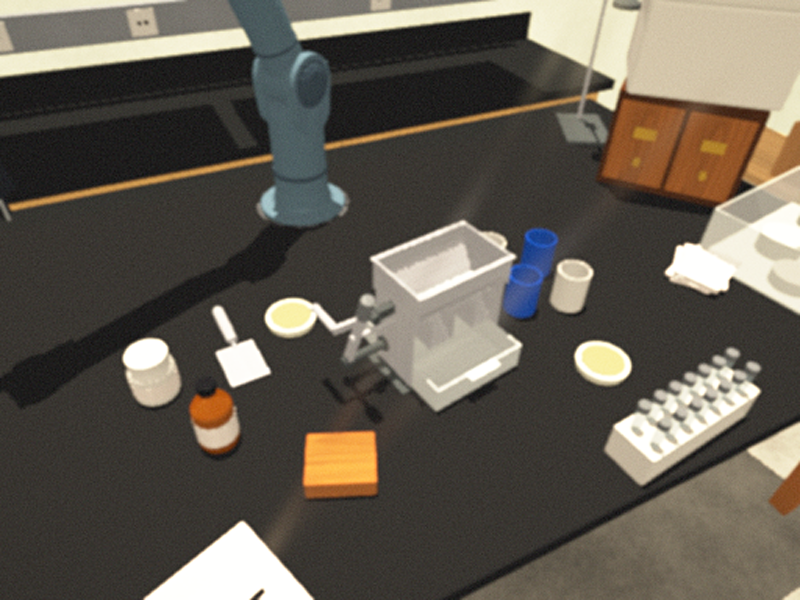

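The top view shows four beakers, positions in the 800x600 picture as (col, row): white with brown seeds (247,404), empty white (193,319), blue (247,332) and blue (188,386). The first fits seed_beaker because it is white and holds the seeds. The splitter is at (365,310), with its lever and catch on the right (460,290). Next is the enlarged crop, plus fits from the depth data.

```bash
python3 - <<'E'
from h import *
np.set_printoptions(precision=2,suppress=True)
z=np.load('top.npz'); I,W=z['I'],z['W']
cv2.imwrite('pics/cropA.png',np.hstack([cv2.resize(I[190:290,90:190],(400,400),interpolation=cv2.INTER_CUBIC),cv2.resize(I[150:230,260:340],(400,400),interpolation=cv2.INTER_CUBIC)]))
from scipy.optimize import least_squares
def circ(name,x,y,h,r):
    m=(np.abs(W[...,2]-h)<5)&(np.hypot(W[...,0]-x,W[...,1]-y)<r+14)
    p=W[m][:,:2]
    f=least_squares(lambda q:np.hypot(p[:,0]-q[0],p[:,1]-q[1])-r,[x,y],loss='soft_l1').x
    print(name,f,len(p))
circ('seedb',415,250,80,29.5);circ('blueA',527,258,80,29.5);circ('blueB',450,350,80,29.5);circ('empty',560,343,80,29.5)
m=(np.abs(W[...,2]-200)<6)&(np.abs(W[...,0]-570)<110)&(np.abs(W[...,1]-40)<115)
p=W[m][:,:2].astype(np.float32); print(len(p),cv2.minAreaRect(p), W[m][:,2].mean())
m=(W[...,2]>30)&(np.abs(W[...,0]-580)<110)&(W[...,1]<-55)&(W[...,1]>-180)
q=W[m]
k=q[q[:,2]>185]; print('knob',k.mean(0),k.min(0),k.max(0),len(k))
k=q[(q[:,2]>130)&(q[:,2]<165)&(q[:,1]<-125)]; print('pin',k.mean(0),k.min(0),k.max(0),len(k)); print(cv2.fitLine(k[:,:2].astype(np.float32),cv2.DIST_HUBER,0,.01,.01).ravel())
E
```

```text
seedb [419.64 249.13] 86
blueA [538.37 249.81] 91
blueB [451.25 351.85] 98
empty [565.44 343.12] 87
675 ((567.954345703125, 48.64739227294922), (125.44696807861328, 190.5961456298828), 9.645447731018066) 200.25628896235304
knob [ 625.53 -111.29  211.57] [ 610.1  -122.1   186.29] [ 642.21 -101.71  225.52] 122
pin [ 567.53 -148.72  149.13] [ 534.14 -161.62  139.65] [ 596.33 -126.22  155.85] 145
[   0.97    0.24  565.73 -149.75]
```

View pics/cropA.png

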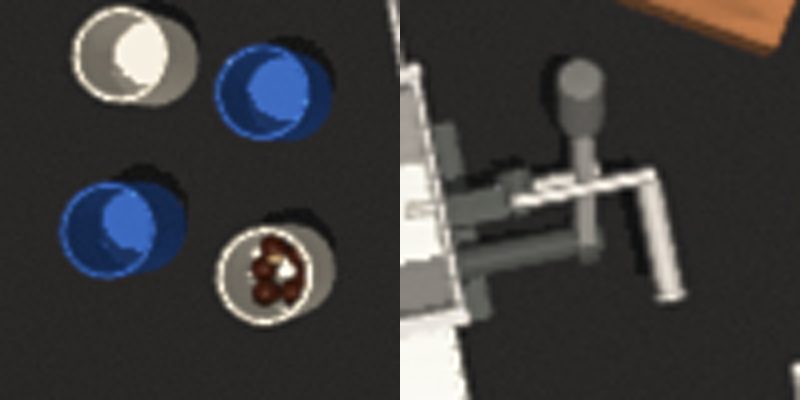

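The crop confirms it: the white beaker with brown seeds is at crop (268,275), about (row 258, col 158) in the top image. The right half shows the lever knob (580,80), the catch bar (590,185) and its pin running down to (670,295). The splitter pose from the rim agrees with the knob position within 2 mm. Next I'll check the catch pin in the splitter frame and what kinematics the interface offers.

```bash
cat >> h.py <<'E'
SP=np.array([568.,48.6,0]); YAW=np.deg2rad(9.65); RS=R.from_euler('z',YAW)
def S2W(p): return RS.apply(p)+SP
def W2S(p): return RS.inv().apply(np.array(p)-SP)
E
python3 - <<'E'
from h import *
np.set_printoptions(precision=1,suppress=True)
print([a for a in dir(env) if a[0]!='_'],[a for a in dir(eyes) if a[0]!='_'])
W=np.load('top.npz')['W']; S=W2S(W.reshape(-1,3)); S=S[~np.isnan(S[:,0])]
k=S[(S[:,2]>120)&(S[:,2]<170)&(S[:,1]<-183)&(S[:,1]>-215)&(np.abs(S[:,0])<90)]
print(k[np.argsort(k[:,0])])
W=np.load('scene.npz')['W']; S=W2S(W.reshape(-1,3)); S=S[~np.isnan(S[:,0])]
k=S[(S[:,2]>120)&(S[:,2]<170)&(S[:,1]<-183)&(S[:,1]>-215)&(np.abs(S[:,0])<90)]
print(k.mean(0),k.min(0),k.max(0),len(k))
E
```

```text
['Unreachable', 'finger_overhang', 'hand_in', 'state'] ['camera', 'find_in', 'get_calibration', 'tip_of']
[[ -68.5 -200.8  151.7]
 [ -68.  -198.6  149.4]
 [ -67.6 -196.   151.6]
 [ -67.  -193.9  148.9]
 [ -66.5 -191.8  146.2]
 [ -66.1 -201.2  152.6]
 [ -66.  -189.5  145.2]
 [ -65.6 -198.9  151.6]
 [ -65.1 -196.6  151.1]
 [ -64.7 -194.2  150.5]
 [ -64.2 -191.9  149.8]
 [ -63.5 -202.4  145.6]
 [ -63.1 -199.8  147.8]
 [ -62.7 -197.3  149.2]
 [ -62.3 -194.7  151.1]
 [ -61.7 -192.6  148.3]
 [ -60.8 -199.8  152. ]
 [ -60.4 -197.5  151.6]
 [ -59.9 -195.1  151.4]
 [ -59.2 -193.3  145.7]
 [ -58.7 -190.9  145.6]
 [ -58.2 -201.1  145.2]
 [ -57.8 -198.3  148.4]
 [ -57.5 -195.6  151.6]
 [ -56.9 -193.5  148.4]
 [ -56.5 -190.9  151. ]
 [ -55.8 -201.4  146.4]
 [ -55.5 -198.6  150.1]
 [ -54.9 -196.6  146.5]
 [ -54.6 -193.8  150.7]
 [ -54.  -191.7  147.7]
 [ -53.4 -202.   145.7]
 [ -53.1 -199.   150.9]
 [ -52.8 -196.4  153. ]
 [ -52.2 -194.2  151.2]
 [ -51.6 -192.2  148. ]
 [ -50.7 -199.7  149.7]
 [ -50.1 -197.5  148. ]
 [ -49.8 -194.8  150.4]
 [ -49.4 -192.3  151.7]
 [ -48.5 -190.8  142.1]
 [ -48.4 -
[... 1667 characters left out ...]
6]
 [ -13.1 -199.9  149.4]
 [ -12.7 -197.4  150.5]
 [ -12.3 -194.9  151.9]
 [ -11.7 -192.6  150.1]
 [ -10.5 -197.6  153.6]
 [ -10.5 -191.2  140.5]
 [ -10.5 -200.7  146.9]
 [  -9.7 -186.2  142.2]
 [  -9.6 -183.3  147.4]
 [  -9.5 -195.8  147.3]
 [  -9.2 -193.2  149.1]
 [  -8.7 -190.8  149.2]
 [  -8.1 -188.6  146.9]
 [  -7.9 -185.8  150.9]
 [  -7.9 -198.3  151. ]
 [  -7.3 -196.1  149.5]
 [  -7.1 -193.3  153.3]
 [  -7.1 -183.9  145.8]
 [  -6.5 -191.1  151.7]
 [  -5.9 -188.8  150.3]
 [  -5.9 -198.3  155.8]
 [  -5.5 -186.3  151.2]
 [  -5.  -196.4  151.2]
 [  -5.  -184.   149.9]
 [  -4.7 -193.8  152.7]
 [  -3.9 -191.8  148.9]]
[ -28.9 -194.9  147.7] [ -67.6 -201.9  137.6] [  -0.5 -183.7  152.7] 138
```

>>> step_arm(motion=[[1,0.05,-0.035,-0.04,0,0.05,-0.03],[1,0.1,-0.07,-0.08,0,0.1,-0.06],[1,0.15,-0.105,-0.1,0,0.15,-0.1],[1,0.2,-0.14,-0.1,0,0.2,-0.15],[1,0.24,-0.17,-0.1,0,0.25,-0.2],[1,0.28,-0.2,-0.1,0,0.3,-0.25],[1,0.32,-0.22,-0.1,0,0.35,-0.3],[1,0.36,-0.25,-0.1,0,0.4,-0.3]])

```text
t: 1.87
ee_pos: [432.5, -318.1, 332.0]
ee_rot: [0.933, 0.324, 0.154, -0.033]
ft_force: [0.0, 0.7, 1.1]
gripper_width: 1.0
grasp_force: 0.0
```

```bash
cat >> h.py <<'E'
import json,os
def log():
    s=env.state(); L=json.load(open('log.json')) if os.path.exists('log.json') else []
    e={k:np.ravel(s[k]).tolist() for k in ('joint_pos','ee_pos','ee_rot')}
    L.append(e); json.dump(L,open('log.json','w')); return s
E
python3 - <<'E'
from h import *
np.set_printoptions(precision=3,suppress=True)
json.dump([dict(joint_pos=[1.043,.384,.044,1.6,-.018,1.161,-.05],ee_pos=[270.5,-590.064,254.86],ee_rot=[.977,.213,0,-.001])],open('log.json','w'))
s=log(); print(s['t'],s['joint_pos'],s['ee_pos']); print(R.from_quat(s['ee_rot']).as_matrix())
# orientation model test
import itertools
L=json.load(open('log.json'))
def ori(j,sg): 
    r=R.identity()
    for a,q,g in zip('zyzyzyz',j,sg): r=r*R.from_euler(a,g*q)
    return r
for sg in itertools.product([1,-1],repeat=7):
    if sg[1]!=1: continue
    # R_i = B*ori*T : compare relative
    A=[ori(e['joint_pos'],sg) for e in L]; Q=[R.from_quat(e['ee_rot']) for e in L]
    a=(A[0].inv()*A[1]); b=(Q[0].inv()*Q[1]); a2=A[1]*A[0].inv(); b2=Q[1]*Q[0].inv()
    print(sg,abs(a.magnitude()-b.magnitude()).round(4), abs(a.as_rotvec()[2]-b.as_rotvec()[2]).round(4), abs(a2.as_rotvec()[2]-b2.as_rotvec()[2]).round(4)) if abs(a.magnitude()-b.magnitude())<.02 else None
E
```

```text
1.8667 [ 0.891  0.072 -0.177  1.851 -0.317  1.139 -0.065] [ 432.537 -318.061  332.038]
[[ 0.743  0.615  0.266]
 [ 0.595 -0.788  0.161]
 [ 0.308  0.039 -0.951]]Traceback (most recent call last):
  File "<stdin>", line 17, in <module>
AttributeError: 'float' object has no attribute 'round'
```

```bash
cat > kin.py <<'E'
from h import *
import itertools
from scipy.optimize import least_squares
def fk(j,sg,p):
    b,t,h,L1,a,L2,c,d=p[:8]
    r=R.from_euler('z',b); x=np.array([0,0,h])
    J=[g*q for g,q in zip(sg,j)]
    r=r*R.from_euler('z',J[0])*R.from_euler('y',J[1])*R.from_euler('z',J[2]); x=x+r.apply([a,0,L1])
    r=r*R.from_euler('y',J[3])*R.from_euler('z',J[4]); x=x+r.apply([-a,0,L2])
    r=r*R.from_euler('y',J[5])*R.from_euler('z',J[6])*R.from_euler('z',t)
    x=x+r.apply([0,0,d]); return x,r
def fit():
    L=json.load(open('log.json')); best=[]
    for sg in itertools.product([1,-1],[1],[1,-1],[1],[1,-1],[1],[1,-1]):
        for b0 in (0,3.14):
          for t0 in (0,1.57,3.14,-1.57):
            def res(p):
                o=[]
                for e in L:
                    x,r=fk(e['joint_pos'],sg,p)
                    o+=list((x-e['ee_pos'])/10)+list((r.inv()*R.from_quat(e['ee_rot'])).as_rotvec()*20)
                return np.array(o+list((p[3:5]-[400,0])*1e-4)+[(p[6])*1e-2,(p[7]-250)*1e-4])
            f=least_squares(res,[b0,t0,340,400,0,400,0,250]); best.append((f.cost,sg,f.x))
    best.sort(key=lambda q:q[0]); return best
E
python3 - <<'E'
from kin import *
np.set_printoptions(precision=2,suppress=True)
for b in fit()[:4]: print(b)
E
```

```text
(np.float64(0.07967258526216102), (-1, 1, -1, 1, -1, 1, -1), array([ -0.06,   1.51, 254.39, 514.12,  -4.21, 505.52,   0.  , 271.12]))
(np.float64(0.0796725852621756), (-1, 1, -1, 1, -1, 1, -1), array([ -0.06,   1.51, 254.39, 514.12,  -4.21, 505.52,   0.  , 271.12]))
(np.float64(0.07967258526217656), (-1, 1, -1, 1, -1, 1, -1), array([ -0.06,   1.51, 254.39, 514.12,  -4.21, 505.52,   0.  , 271.12]))
(np.float64(0.07967258526217731), (-1, 1, -1, 1, -1, 1, -1), array([ -0.06,   1.51, 254.39, 514.12,  -4.21, 505.52,   0.  , 271.12]))
```

```bash
cat >> kin.py <<'E'
SG=(-1,1,-1,1,-1,1,-1)
P=np.array([-0.06,1.51,254.39,514.12,-4.21,505.52,0,271.12])
LO=np.array([-2.61,-.41,-1.48,0,-1.57,.05,-2.85])+.02; HI=np.array([2.61,2.15,1.57,2.5,4.71,1.97,2.85])-.02
def ik(x,r,j0,w=.03):
    j0=np.clip(j0,LO+.01,HI-.01)
    def res(j):
        X,Q=fk(j,SG,P); return np.r_[(X-x)/20,(Q.inv()*r).as_rotvec()*10,(j-j0)*w]
    f=least_squares(res,j0,bounds=(LO,HI)); X,Q=fk(f.x,SG,P)
    return f.x,np.linalg.norm(X-x),(Q.inv()*r).magnitude()
def tool(phi,th,roll=0):
    """tool z tilted th from down toward azimuth phi; y = right of phi at roll 0; roll about tool z"""
    z=np.array([np.sin(th)*np.cos(phi),np.sin(th)*np.sin(phi),-np.cos(th)]); y=np.array([np.sin(phi),-np.cos(phi),0])
    return R.from_matrix(np.stack([np.cross(y,z),y,z],1))*R.from_rotvec([0,0,roll])
E
python3 - <<'E'
from kin import *
np.set_printoptions(precision=2,suppress=True)
s=env.state(); j0=s['joint_pos']; G=np.array([419.6,249.1,50])
d=np.deg2rad
for phi in (30,60,90):
  for th in (30,45,60,75):
    j=j0; o=None
    for f in np.linspace(.1,1,10):
        r=R.from_quat(s['ee_rot']); T=tool(d(phi),d(th)); T0=R.from_rotvec(f*(T*r.inv()).as_rotvec())*r
        g=G-6*T.apply([0,0,1]); mid=np.array([450,100,330])
        x=(s['ee_pos']+(mid-s['ee_pos'])*min(1,f*1.25)) if f<.8 else mid+(g-mid)*(f-.8)*5
        j,e1,e2=ik(x,T0,j)
    print(phi,th,j,round(e1),round(e2,2))
    jg=j
    for py in (0,45):
      for th2 in (75,90,100):
       for sgn in (-1,1):
        C=S2W([10,py,265]); jj=jg; out=[]
        for f in np.linspace(.2,1,5):
            T2=tool(d(phi),d(th)+f*d(th2-th)); x=jg is not None and (G+[0,0,200]+(C-G-[0,0,200])*f)-6*T2.apply([0,0,1])
            jj,a,b=ik(x,T2,jj)
        for ro in range(15,165,15):
            T2=tool(d(phi),d(th2),sgn*d(ro)); jj,a,b=ik(C-6*T2.apply([0,0,1]),T2,jj)
            up=T2.apply(tool(0,d(th)).inv().apply([0,0,1])); out.append((ro,int(np.rad2deg(np.arccos(up[2]))),round(a),round(b,2)))
        ok=[q for q in out if q[2]<5 and q[3]<.05]
        if ok: print('   py',py,'th2',th2,sgn,ok[-1],jj)
E
```

```text
30 30 [-0.4   0.27 -0.22  2.39  1.2   0.07 -2.83] 5 0.06
30 45 [-0.94  0.25  0.37  2.41 -1.55  0.07 -0.12] 22 0.28
30 60 [-1.24  0.24  0.65  2.41 -1.55  0.07 -0.18] 40 0.51
30 75 [-2.59  2.03  1.08  2.39 -1.55  0.07 -2.23] 35 0.58
60 30 [ 0.3   0.42 -0.78  2.37 -0.69  0.07 -0.21] 0 0.0
   py 0 th2 75 -1 (150, 101, 0, 0.0) [ 1.39  1.05 -1.46  2.13 -0.53  0.46  2.83]
   py 0 th2 75 1 (150, 101, 0, 0.0) [ 0.63  0.37 -0.33  2.14 -1.45  1.18 -1.8 ]
   py 0 th2 90 -1 (135, 110, 0, 0.0) [ 1.38  1.32 -1.46  2.09 -0.43  0.51  2.83]
   py 0 th2 90 1 (150, 115, 0, 0.0) [ 0.79  0.55 -0.51  2.16 -1.55  1.29 -1.59]
   py 0 th2 100 -1 (120, 113, 0, 0.0) [ 1.38  1.5  -1.46  2.08 -0.38  0.56  2.83]
   py 0 th2 100 1 (150, 125, 0, 0.0) [ 0.94  0.73 -0.69  2.15 -1.54  1.3  -1.47]
   py 45 th2 75 -1 (150, 101, 4, 0.04) [ 1.33  1.01 -1.46  2.15 -0.59  0.41  2.83]
   py 45 th2 75 1 (150, 101, 0, 0.0) [ 0.61  0.35 -0.4   2.19 -1.52  1.12 -1.77]
   py 45 th2 90 -1 (120, 104, 0, 0.0) [ 1.32  1.31 -1.46  2.12 -0.46  0.46  2.83]
   py 45 th2 90 1 (150, 115, 0, 0.0) [ 0.98  0.64 -0.83  2.21 -1.55  1.07 -1.53]
 
[... 6700 characters left out ...]
0) [ 0.45  0.66 -0.17  1.82 -1.21  1.72 -1.76]
   py 0 th2 100 -1 (150, 150, 0, 0.0) [ 1.2   1.5  -1.44  1.82 -0.32  1.06  2.83]
   py 0 th2 100 1 (150, 150, 0, 0.0) [ 0.49  0.75 -0.23  1.82 -1.27  1.8  -1.72]
   py 45 th2 75 -1 (150, 137, 0, 0.0) [ 1.12  1.03 -1.31  1.86 -0.39  1.    2.83]
   py 45 th2 75 1 (150, 137, 0, 0.0) [ 0.36  0.52 -0.15  1.87 -1.13  1.53 -1.85]
   py 45 th2 90 -1 (150, 146, 0, 0.0) [ 1.16  1.33 -1.41  1.87 -0.34  0.98  2.83]
   py 45 th2 90 1 (150, 146, 0, 0.0) [ 0.43  0.64 -0.22  1.88 -1.24  1.65 -1.75]
   py 45 th2 100 -1 (150, 150, 0, 0.0) [ 1.16  1.53 -1.46  1.87 -0.31  0.97  2.83]
   py 45 th2 100 1 (150, 150, 0, 0.0) [ 0.47  0.73 -0.28  1.88 -1.3   1.73 -1.7 ]
```

```bash
cat >> kin.py <<'E'
d2=np.deg2rad
def show(x,T,s=None):
    s=s or env.state(); a,b=rel(x,T,s); print('shift',np.round(a,3),'turn',np.round(b,3),'rows',np.round(max(np.linalg.norm(a)*750/41.7,np.linalg.norm(b)*45/7.16),1))
E
python3 - <<'E'
from kin import *
np.set_printoptions(precision=3,suppress=True)
log()
T=tool(d2(90),d2(60)); show([440,60,300],T)
E
```

```text
shift [ 0.294 -0.393  0.124] turn [ 0.78  0.89 -0.89] rows 9.3
```

>>> step_arm(motion=[[1,0.03,-0.04,0.01,0.08,0.09,-0.09],[1,0.06,-0.08,0.02,0.16,0.18,-0.18],[1,0.1,-0.13,0.04,0.25,0.28,-0.28],[1,0.14,-0.18,0.06,0.34,0.38,-0.38],[1,0.18,-0.24,0.08,0.43,0.48,-0.48],[1,0.22,-0.3,0.09,0.52,0.58,-0.58],[1,0.26,-0.35,0.11,0.61,0.68,-0.68],[1,0.294,-0.393,0.124,0.7,0.79,-0.79]])

```text
t: 2.53
ee_pos: [437.4, 6.2, 304.3]
ee_rot: [0.678, 0.579, 0.328, -0.313]
ft_force: [1.3, -0.3, -0.2]
gripper_width: 1.003
grasp_force: 0.0
```

```bash
python3 - <<'E'
from kin import *
np.set_printoptions(precision=3,suppress=True)
s=log(); print(s['ee_pos'],s['joint_pos'])
T=tool(d2(90),d2(60)); G=np.array([419.6,249.1,50]); z=T.apply([0,0,1])
show(G-z*115,T)
b=fit()[0]; print(b)
E
```

```text
[437.372   6.194 304.271] [ 0.782  0.164 -0.378  2.063 -0.843  1.384  0.61 ]
shift [-0.104 -0.037  0.306] turn [ 0.112  0.132 -0.14 ] rows 5.9
(np.float64(2.5091785070192696), (-1, 1, -1, 1, -1, 1, -1), array([ -0.063,   1.516, 254.109, 518.491,   6.633, 483.058,   0.   ,
       292.42 ]))
```

>>> step_arm(motion=[[1,-0.02,-0.007,0.05,0.03,0.03,-0.03],[1,-0.035,-0.013,0.1,0.05,0.06,-0.06],[1,-0.05,-0.018,0.15,0.08,0.09,-0.1],[1,-0.07,-0.025,0.2,0.112,0.132,-0.14],[1,-0.09,-0.032,0.25,0.112,0.132,-0.14],[1,-0.104,-0.037,0.29,0.112,0.132,-0.14],[1,-0.104,-0.037,0.306,0.112,0.132,-0.14],[1,-0.104,-0.037,0.306,0.112,0.132,-0.14]])

```text
t: 3.2
ee_pos: [417.3, 150.7, 105.6]
ee_rot: [0.613, 0.611, 0.351, -0.357]
ft_force: [-0.1, -0.2, 0.6]
gripper_width: 0.999
grasp_force: 0.0
```

```bash
python3 - <<'E'
from kin import *
np.set_printoptions(precision=3,suppress=True)
s=log(); print(s['ee_pos'],s['joint_pos'])
T=tool(d2(90),d2(60)); G=np.array([419.6,249.1,50]); z=T.apply([0,0,1])
show(G-z*2,T)
I,D=eyes.camera('wrist'); c=cal('wrist'); W=cloud(c,D); cv2.imwrite('pics/w1.png',I)
m=(np.abs(W[...,2]-80)<4)&(np.hypot(W[...,0]-420,W[...,1]-249)<45); p=W[m][:,:2]
if len(p)>5: print(len(p),least_squares(lambda q:np.hypot(p[:,0]-q[0],p[:,1]-q[1])-29.5,[420,249],loss='soft_l1').x)
E
```

```text
[417.31  150.718 105.621] [ 0.621  0.583 -0.504  2.222 -1.014  0.943  1.008]
shift [0.001 0.004 0.148] turn [-0.007 -0.002 -0.007] rows 2.7
1653 [421.825 246.092]
```

View pics/w1.png

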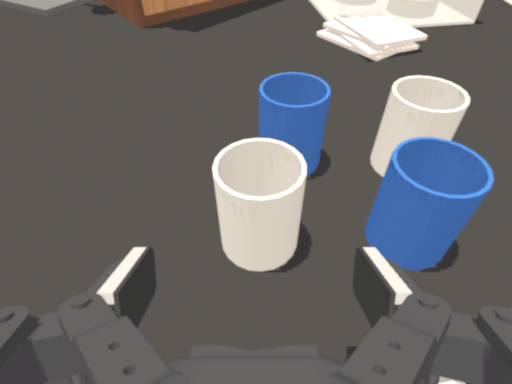

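The wrist view shows the white beaker at about (row 205, col 260), centred between the open fingers at cols 130 and 380. The blue ones are off to the side.

>>> step_arm(motion=[[1,0,0.003,0.03,0,0,0],[1,0,0.005,0.06,0,0,0],[1,0,0.005,0.09,0,0,0],[1,0,0.005,0.12,0,0,0],[1,0,0.005,0.147,0,0,0],[1,0,0.005,0.147,0,0,0],[-1,0,0.005,0.147,0,0,0],[-1,0,0.005,0.147,0,0,0]], grip_force=30)

```text
t: 3.92
ee_pos: [424.6, 242.1, 52.1]
ee_rot: [0.614, 0.612, 0.353, -0.352]
ft_force: [-0.7, -0.2, 1.4]
gripper_width: 0.747
grasp_force: 0.7
```

>>> step_arm(motion=[[-1,0,0,0,0,0,0],[-1,0,0,0,0,0,0],[-1,0,0,0,0,0,0],[-1,0,0,0,0,0,0],[-1,0,0,0,0,0,0],[-1,0,0,0,0,0,0],[-1,0,0,0,0,0,0],[-1,0,0,0,0,0,0]])

```text
t: 4.58
ee_pos: [424.7, 242.4, 52.3]
ee_rot: [0.614, 0.611, 0.353, -0.353]
ft_force: [-0.4, -3.1, 5.9]
gripper_width: 0.724
grasp_force: 32.9
```

```bash
python3 - <<'E'
from kin import *
np.set_printoptions(precision=3,suppress=True)
s=log(); print(s['ee_pos'],s['joint_pos'],s['grasp_force'],s['gripper_width'])
g=s['ee_pos']+6*R.from_quat(s['ee_rot']).apply([0,0,1]); print('grasp pt',g)
show(s['ee_pos']+[0,0,230],None)
E
```

```text
[424.733 242.389  52.295] [ 0.506  0.75  -0.603  2.218 -1.189  0.708  1.125] 32.88936372846365 0.7238631054744264
grasp pt [424.75  247.58   49.286]
shift [ 0.265 -0.    -0.154] turn [0. 0. 0.] rows 5.5
```

>>> step_arm(motion=[[-1,0.03,0,-0.018,0,0,0],[-1,0.07,0,-0.041,0,0,0],[-1,0.11,0,-0.064,0,0,0],[-1,0.15,0,-0.087,0,0,0],[-1,0.19,0,-0.11,0,0,0],[-1,0.23,0,-0.134,0,0,0],[-1,0.265,0,-0.154,0,0,0],[-1,0.265,0,-0.154,0,0,0]])

```text
t: 5.25
ee_pos: [427.0, 243.4, 286.6]
ee_rot: [0.613, 0.614, 0.355, -0.349]
ft_force: [0.6, -0.2, -2.3]
gripper_width: 0.726
grasp_force: 33.7
```

```bash
python3 - <<'E'
from kin import *
np.set_printoptions(precision=3,suppress=True)
s=log(); print(s['ee_pos'],s['joint_pos'],s['grasp_force'],s['gripper_width'])
T=tool(d2(90),d2(90)); C=S2W([-25,30,282]); z=T.apply([0,0,1]); print(C)
show(C-6*z,T)
E
```

```text
[427.047 243.369 286.576] [ 0.578  0.172 -0.673  2.19  -1.133  1.085  0.634] 33.68114959448576 0.7259122409461672
[538.325  73.985 282.   ]
shift [-0.124  0.149 -0.198] turn [0.008 0.673 0.01 ] rows 5.0
```

>>> step_arm(motion=[[-1,-0.018,0.021,-0.028,0,0.08,0],[-1,-0.036,0.042,-0.056,0,0.17,0],[-1,-0.055,0.066,-0.086,0,0.28,0],[-1,-0.074,0.09,-0.118,0,0.39,0],[-1,-0.094,0.112,-0.148,0,0.5,0],[-1,-0.11,0.132,-0.176,0.005,0.6,0.005],[-1,-0.124,0.149,-0.198,0.008,0.673,0.01],[-1,-0.124,0.149,-0.198,0.008,0.673,0.01]])

```text
t: 5.92
ee_pos: [538.8, 60.8, 269.0]
ee_rot: [0.507, 0.493, 0.499, -0.502]
ft_force: [0.8, -0.6, -3.1]
gripper_width: 0.724
grasp_force: 33.9
```

```bash
python3 - <<'E'
from kin import *
np.set_printoptions(precision=3,suppress=True)
s=log(); print(s['ee_pos'],s['joint_pos'],s['grasp_force'],s['gripper_width'])
T=tool(d2(90),d2(90)); C=S2W([-25,30,282]); z=T.apply([0,0,1])
show(C-6*z,T)
I,D=eyes.camera('scene'); cv2.imwrite('pics/s1.png',cv2.resize(I[60:300,150:420],None,fx=2.5,fy=2.5))
E
```

```text
[538.845  60.769 269.042] [ 0.774  0.732 -0.524  1.866 -1.086  1.515  0.863] 33.85219372808933 0.7239723405578301
shift [ 0.017 -0.001  0.01 ] turn [ 0.015 -0.    -0.023] rows 0.4
```

View pics/s1.png

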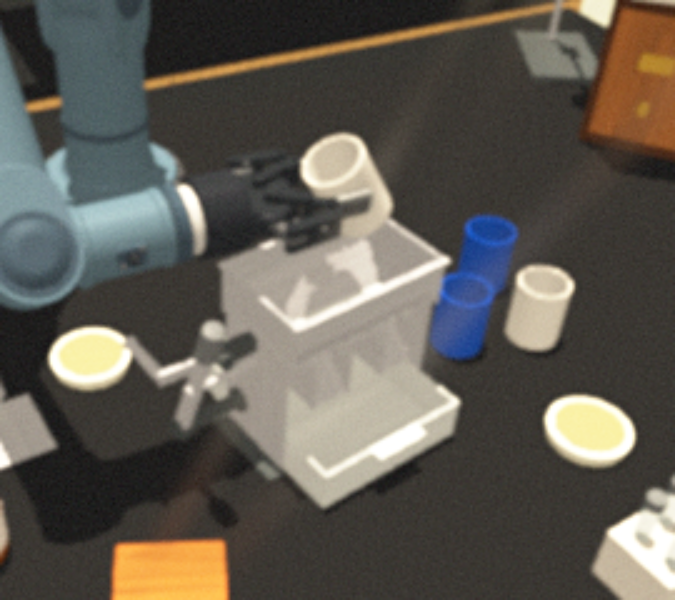

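The picture shows the beaker held over the hopper, tilted at about (345,185), with the hand clear of the rim and of the lever at (210,345). I'll raise it 15 mm and start rolling.

>>> step_arm(motion=[[-1,0.012,0,0.005,0,0,0.06],[-1,0.02,0,0.01,0.01,0,0.18],[-1,0.022,0,0.01,0.015,0,0.32],[-1,0.022,0,0.01,0.015,0,0.46],[-1,0.022,0,0.01,0.015,0,0.6],[-1,0.022,0,0.01,0.015,0,0.74],[-1,0.022,0,0.01,0.015,0,0.88],[-1,0.022,0,0.01,0.015,0,0.99]])

```text
t: 6.63
ee_pos: [534.5, 76.5, 291.2]
ee_rot: [-0.651, -0.271, -0.264, 0.658]
ft_force: [0.6, -0.5, -2.2]
gripper_width: 0.728
grasp_force: 33.8
```

```bash
python3 - <<'E'
from kin import *
np.set_printoptions(precision=3,suppress=True)
s=log(); print(s['ee_pos'],s['joint_pos'],s['grasp_force'])
z=np.array([0,1,0]); C=S2W([-25,30,285])
for ro in (80,125): show(C-6*z,tool(d2(90),d2(90),d2(ro)))
E
```

```text
[534.524  76.543 291.171] [ 0.686  0.669 -0.448  1.879 -1.142  1.572  0.085] 33.839015923440456
shift [-0.002  0.009 -0.012] turn [-0.014  0.013  0.766] rows 4.8
shift [-0.002  0.009 -0.012] turn [-0.008  0.019  1.766] rows 11.1
```

>>> step_arm(motion=[[-1,-0.001,0.004,-0.006,0,0,0.12],[-1,-0.002,0.009,-0.012,0,0,0.26],[-1,-0.002,0.009,-0.012,0,0,0.4],[-1,-0.002,0.009,-0.012,0,0,0.54],[-1,-0.002,0.009,-0.012,0,0,0.68],[-1,-0.002,0.009,-0.012,0,0,0.82],[-1,-0.002,0.009,-0.012,0,0,0.94],[-1,-0.002,0.009,-0.012,0,0,0.99]])

```text
t: 7.3
ee_pos: [538.4, 67.7, 285.3]
ee_rot: [-0.705, -0.005, 0.005, 0.709]
ft_force: [0.7, 0.2, -1.5]
gripper_width: 0.724
grasp_force: 33.8
```

```bash
python3 - <<'E'
from kin import *
np.set_printoptions(precision=3,suppress=True)
s=log(); print(s['ee_pos'],s['joint_pos'],s['grasp_force'])
z=np.array([0,1,0]); C=S2W([-25,30,280])
for ro in (130,): show(C-6*z,tool(d2(90),d2(90),d2(ro)))
E
```

```text
[538.395  67.693 285.27 ] [ 0.615  0.668 -0.347  1.865 -1.167  1.622 -0.667] 33.83746571838856
shift [-0.     0.007  0.   ] turn [0.    0.019 0.888] rows 5.6
```

>>> step_arm(motion=[[-1,0,0.002,0,0,0,0.08],[-1,0,0.004,0,0,0,0.18],[-1,0,0.004,0,0,0,0.3],[-1,0,0.004,0,0,0,0.44],[-1,0,0.004,0,0,0,0.58],[-1,0,0.004,0,0,0,0.72],[-1,0,0.004,0,0,0,0.86],[-1,0,0.004,0,0,0,0.95]])

```text
t: 7.97
ee_pos: [538.5, 67.8, 282.6]
ee_rot: [-0.658, 0.253, 0.263, 0.658]
ft_force: [-0.2, 0.2, -1.5]
gripper_width: 0.73
grasp_force: 33.8
```

>>> step_arm(motion=[[-1,0,0,0,0,0,0.05],[-1,0,0,0,0,0,0.1],[-1,0,0,0,0,0,0.15],[-1,0,0,0,0,0,0.2],[-1,0,0,0,0,0,0.2],[-1,0,0,0,0,0,0.2],[-1,0,0,0,0,0,0.2],[-1,0,0,0,0,0,0.2]])

```text
t: 8.63
ee_pos: [539.1, 66.8, 282.8]
ee_rot: [-0.637, 0.302, 0.312, 0.637]
ft_force: [0.2, 0.1, -1.2]
gripper_width: 0.727
grasp_force: 33.8
```

```bash
python3 - <<'E'
from kin import *
np.set_printoptions(precision=3,suppress=True)
s=log(); print(s['ee_pos'],s['joint_pos'],s['grasp_force'],s['ft_force'])
I,D=eyes.camera('scene'); J,E=eyes.camera('top')
A=cv2.resize(I[100:250,220:350],(400,460)); B=cv2.resize(J[140:260,180:290],(400,460))
cv2.imwrite('pics/pour.png',np.hstack([A,B]))
E
```

```text
[539.124  66.834 282.761] [ 0.535  0.659 -0.247  1.868 -1.204  1.666 -1.539] 33.847665041685104 [ 0.226  0.059 -1.181]
```

View pics/pour.png

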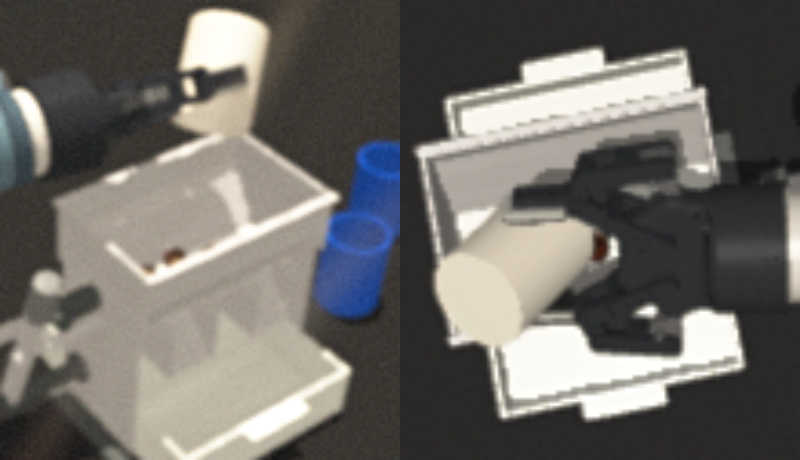

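Seeds show in the hopper at (170,255) in the left panel and (600,245) in the right. I'll roll back and count them.

>>> step_arm(motion=[[-1,0,0,0,0,0,-0.14],[-1,0,0,0,0,0,-0.28],[-1,0,0,0,0,0,-0.42],[-1,0,0,0,0,0,-0.56],[-1,0,0,0,0,0,-0.7],[-1,0,0,0,0,0,-0.84],[-1,0,0,0,0,0,-0.98],[-1,0,0,0,0,0,-1]])

```text
t: 9.4
ee_pos: [539.4, 66.3, 282.7]
ee_rot: [-0.704, 0.035, 0.044, 0.708]
ft_force: [-0.1, 0.3, -1.8]
gripper_width: 0.727
grasp_force: 33.8
```

>>> step_arm(motion=[[-1,0,0,0,0,0,-0.14],[-1,0,0,0,0,0,-0.28],[-1,0,0,0,0,0,-0.42],[-1,0,0,0,0,0,-0.56],[-1,0,0,0,0,0,-0.7],[-1,0,0,0,0,0,-0.84],[-1,0,0,0,0,0,-0.98],[-1,0,0,0,0,0,-1]])

```text
t: 10.07
ee_pos: [539.4, 66.3, 282.7]
ee_rot: [-0.664, -0.236, -0.23, 0.671]
ft_force: [0.5, 0.7, -2.8]
gripper_width: 0.722
grasp_force: 33.8
```

```bash
python3 - <<'E'
from kin import *
np.set_printoptions(precision=3,suppress=True)
s=log(); print(s['ee_pos'],s['joint_pos'],s['grasp_force'],s['ft_force'])
show([427,243,290],tool(d2(90),d2(60)))
E
```

```text
[539.414  66.293 282.662] [ 0.679  0.691 -0.424  1.86  -1.135  1.586 -0.01 ] 33.84418945759535 [ 0.502  0.704 -2.782]
shift [-0.11  -0.098  0.237] turn [-0.318 -0.623 -1.113] rows 8.3
```

>>> step_arm(motion=[[-1,-0.01,-0.01,0.024,-0.034,-0.066,-0.118],[-1,-0.022,-0.02,0.047,-0.067,-0.132,-0.236],[-1,-0.037,-0.033,0.08,-0.1,-0.2,-0.354],[-1,-0.055,-0.049,0.12,-0.135,-0.265,-0.472],[-1,-0.072,-0.064,0.156,-0.17,-0.33,-0.59],[-1,-0.088,-0.078,0.19,-0.2,-0.4,-0.71],[-1,-0.1,-0.09,0.216,-0.24,-0.465,-0.83],[-1,-0.11,-0.098,0.237,-0.283,-0.555,-0.99]])

```text
t: 10.73
ee_pos: [424.5, 244.8, 290.2]
ee_rot: [0.629, 0.571, 0.34, -0.403]
ft_force: [-0.5, 0.1, -1.5]
gripper_width: 0.722
grasp_force: 33.8
```

```bash
python3 - <<'E'
from kin import *
np.set_printoptions(precision=3,suppress=True)
s=log(); print(s['ee_pos'],s['joint_pos'],s['grasp_force'],s['ft_force'])
Tg=R.from_quat([0.614,0.611,0.353,-0.353])
show([424.7,242.4,150],Tg)
J,E=eyes.camera('top'); I,D=eyes.camera('scene')
cv2.imwrite('pics/hop.png',np.hstack([cv2.resize(J[140:260,180:290],(400,440),interpolation=cv2.INTER_CUBIC),cv2.resize(I[130:240,220:320],(400,440),interpolation=cv2.INTER_CUBIC)]))
print(s['t'],[(q['pixel'],round(q['conf'],2)) for q in eyes.find_in('top','seed1')])
E
```

```text
[424.524 244.767 290.24 ] [ 0.545  0.214 -0.625  2.181 -1.154  1.147  0.556] 33.81266891956329 [-0.52   0.127 -1.48 ]
shift [-0.167  0.022  0.08 ] turn [-0.048 -0.08  -0.141] rows 3.4
10.7333 [([202.3, 253.2], 0.62), ([197.5, 261.9], 0.57), ([199.2, 219.3], 0.45)]
```

View pics/hop.png

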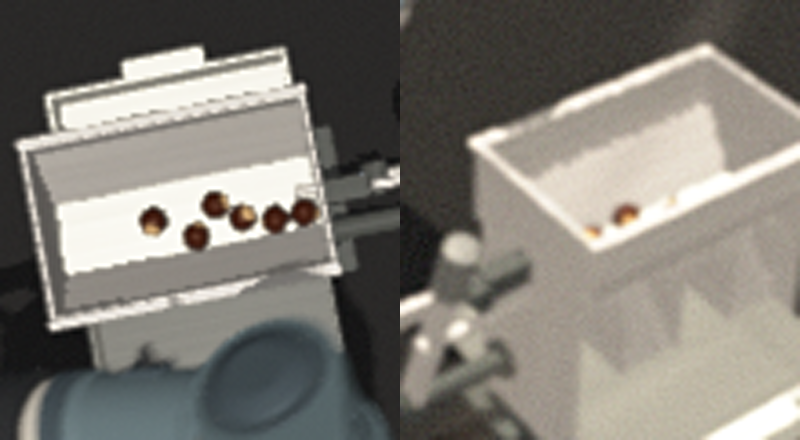

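All six seeds lie on the gate; in the left panel they are at (153,220), (196,236), (214,205), (243,216), (275,219) and (304,212). Now I'll set the beaker back.

>>> step_arm(motion=[[-1,-0.03,0.004,0.014,-0.01,-0.015,-0.025],[-1,-0.06,0.008,0.029,-0.02,-0.03,-0.05],[-1,-0.09,0.012,0.043,-0.03,-0.045,-0.08],[-1,-0.125,0.016,0.06,-0.04,-0.06,-0.11],[-1,-0.155,0.02,0.074,-0.048,-0.08,-0.141],[-1,-0.167,0.022,0.08,-0.048,-0.08,-0.141],[-1,-0.167,0.022,0.08,-0.048,-0.08,-0.141],[-1,-0.167,0.022,0.08,-0.048,-0.08,-0.141]])

```text
t: 11.55
ee_pos: [427.5, 240.0, 149.9]
ee_rot: [0.616, 0.608, 0.354, -0.355]
ft_force: [-0.0, -0.5, -1.0]
gripper_width: 0.723
grasp_force: 33.8
```

```bash
python3 - <<'E'
from kin import *
np.set_printoptions(precision=3,suppress=True)
s=log(); print(s['ee_pos'])
show([424.7,242.4,53],R.from_quat([0.614,0.611,0.353,-0.353]))
E
```

```text
[427.458 239.988 149.869]
shift [-0.11  -0.003  0.067] turn [ 0.004 -0.005 -0.01 ] rows 2.3
```

>>> step_arm(motion=[[-1,-0.025,0,0.015,0,0,-0.01],[-1,-0.05,-0.001,0.03,0,0,-0.01],[-1,-0.075,-0.002,0.045,0.004,-0.005,-0.01],[-1,-0.09,-0.003,0.054,0.004,-0.005,-0.01],[-1,-0.1,-0.003,0.061,0.004,-0.005,-0.01],[-1,-0.107,-0.003,0.065,0.004,-0.005,-0.01],[-1,-0.11,-0.003,0.067,0.004,-0.005,-0.01],[-1,-0.11,-0.003,0.067,0.004,-0.005,-0.01]])

```text
t: 12.22
ee_pos: [425.0, 243.0, 54.1]
ee_rot: [0.613, 0.613, 0.354, -0.352]
ft_force: [0.2, 1.1, -1.6]
gripper_width: 0.726
grasp_force: 33.8
```

```bash
python3 - <<'E'
from kin import *
np.set_printoptions(precision=3,suppress=True)
s=log(); print(s['ee_pos'],s['ft_force'])
show([424.7,242.4,52.3],R.from_quat([0.614,0.611,0.353,-0.353]))
E
```

```text
[425.039 243.007  54.121] [ 0.233  1.052 -1.642]
shift [-0.003 -0.     0.001] turn [-0.     0.002  0.007] rows 0.0
```

>>> step_arm(motion=[[-1,-0.0025,0,0.0015,0,0,0.005],[-1,-0.0035,0,0.002,0,0,0.005],[-1,-0.0035,0,0.002,0,0,0.005],[1,-0.0035,0,0.002,0,0,0.005],[1,-0.0035,0,0.002,0,0,0.005],[1,-0.0035,0,0.002,0,0,0.005],[1,-0.0035,0,0.002,0,0,0.005],[1,-0.0035,0,0.002,0,0,0.005]])

```text
t: 12.88
ee_pos: [424.1, 243.2, 50.8]
ee_rot: [0.614, 0.612, 0.352, -0.353]
ft_force: [-0.5, 0.1, -0.5]
gripper_width: 0.999
grasp_force: 0.0
```

>>> step_arm(motion=[[1,0,0,0,0,0,0],[1,0,0,0,0,0,0],[1,0,0,-0.02,0,0,0],[1,0,0,-0.05,0,0,0],[1,0,0,-0.09,0,0,0],[1,0,0,-0.13,0,0,0],[1,0,0,-0.17,0,0,0],[1,0,0,-0.2,0,0,0]])

```text
t: 13.55
ee_pos: [424.5, 111.3, 127.0]
ee_rot: [0.614, 0.612, 0.353, -0.352]
ft_force: [0.3, 0.2, 0.1]
gripper_width: 1.0
grasp_force: 0.0
```

```bash
python3 - <<'E'
from kin import *
np.set_printoptions(precision=3,suppress=True)
s=log(); print(s['ee_pos'],s['ft_force'],s['gripper_width'],s['joint_pos'])
I,D=eyes.camera('wrist'); c=cal('wrist'); W=cloud(c,D); cv2.imwrite('pics/w2.png',I)
m=(np.hypot(W[...,0]-422,W[...,1]-248)<45)&(W[...,2]>70); q=W[m]; print(len(q),q[:,2].max(),q[:,2].min(),np.percentile(q[:,2],[50,95]))
A=np.c_[q[:,:2]-q[:,:2].mean(0),np.ones(len(q))]; k=q[:,2]>76
print('rim plane',np.linalg.lstsq(A[k],q[k,2],rcond=None)[0])
# catch approach orientation: tool down, closing along splitter y
for rz in (0,1):
    for th in (0,):
        y=RS.apply([0,1,0])*(1-2*rz); z=np.array([0,0,-1.]); T=R.from_matrix(np.stack([np.cross(y,z),y,z],1))
        show([430,-20,300],T)
E
```

```text
[424.51  111.312 127.045] [0.281 0.225 0.101] 0.9995017723325413 [ 0.637  0.527 -0.435  2.194 -0.966  1.042  0.983]
1896 81.47289222237137 70.0007884280823 [76.868 80.336]
rim plane [ 0.001 -0.002 78.892]
shift [ 0.112  0.006 -0.263] turn [ 1.147 -0.954 -1.999] rows 15.7
shift [ 0.112  0.006 -0.263] turn [-0.913 -1.097  1.603] rows 13.5
```

View pics/w2.png

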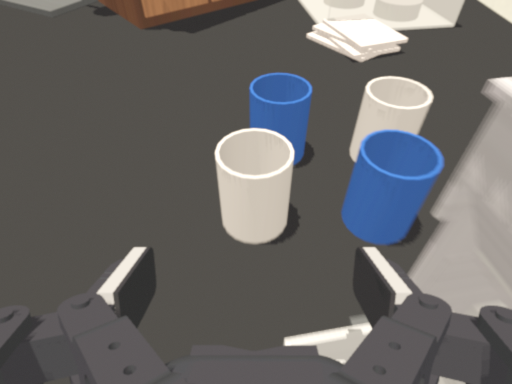

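The beaker stands upright at about (row 185, col 255), with the rim level. On to the catch.

>>> step_arm(motion=[[1,0.02,0.001,-0.045,-0.06,-0.07,0.1],[1,0.04,0.002,-0.09,-0.12,-0.14,0.2],[1,0.06,0.003,-0.135,-0.18,-0.21,0.31],[1,0.08,0.004,-0.18,-0.24,-0.28,0.42],[1,0.1,0.005,-0.225,-0.3,-0.35,0.52],[1,0.11,0.006,-0.255,-0.36,-0.42,0.62],[1,0.112,0.006,-0.263,-0.42,-0.5,0.72],[1,0.112,0.006,-0.263,-0.456,-0.548,0.8]])

```text
t: 14.27
ee_pos: [429.8, -16.1, 300.9]
ee_rot: [0.883, 0.382, 0.194, -0.191]
ft_force: [0.1, 0.4, -0.0]
gripper_width: 1.003
grasp_force: 0.0
```

```bash
cat >> kin.py <<'E'
def down(v,tilt=0):
    """tool down; closing axis y along splitter vector v; tilt about splitter y (rad)"""
    y=RS.apply(v); z=np.array([0,0,-1.]); T=R.from_matrix(np.stack([np.cross(y,z),y,z],1))
    return R.from_rotvec(tilt*RS.apply([0,1,0]))*T
E
python3 - <<'E'
from kin import *
np.set_printoptions(precision=3,suppress=True)
s=log(); print(s['ee_pos'],s['joint_pos'])
Pn=S2W([-50,-196.5,145]); print(Pn)
show(Pn+[-20,0,106],down([0,-1,0]))
E
```

```text
[429.81  -16.114 300.871] [ 0.664 -0.082 -0.337  2.132 -0.644  1.143 -0.135]
[ 551.647 -153.501  145.   ]
shift [-0.057  0.231 -0.006] turn [-0.457 -0.549  0.805] rows 6.8
```

>>> step_arm(motion=[[0,-0.008,0.033,0,-0.065,-0.078,0.115],[0,-0.016,0.066,-0.001,-0.13,-0.156,0.23],[0,-0.025,0.1,-0.002,-0.195,-0.234,0.345],[0,-0.033,0.133,-0.003,-0.26,-0.312,0.46],[0,-0.041,0.166,-0.004,-0.325,-0.39,0.575],[0,-0.049,0.2,-0.005,-0.39,-0.47,0.69],[0,-0.057,0.231,-0.006,-0.457,-0.549,0.805],[0,-0.057,0.231,-0.006,-0.457,-0.549,0.805]])

```text
t: 14.93
ee_pos: [533.6, -151.7, 244.9]
ee_rot: [0.996, 0.087, -0.003, -0.003]
ft_force: [0.1, 0.4, -0.6]
gripper_width: 0.499
grasp_force: 0.0
```

```bash
python3 - <<'E'
from kin import *
np.set_printoptions(precision=2,suppress=True)
s=log(); print(s['ee_pos'],s['joint_pos'],s['gripper_width'],R.from_quat(s['ee_rot']).as_matrix()[:,2])
I,D=eyes.camera('wrist'); c=cal('wrist'); W=cloud(c,D); cv2.imwrite('pics/w3.png',I)
S=W2S(W.reshape(-1,3)); S=S[~np.isnan(S[:,0])]
k=S[(np.abs(S[:,2]-145)<12)&(np.abs(S[:,1]+196)<14)&(S[:,0]>-80)&(S[:,0]<-15)]
print(len(k),k.min(0),k.max(0),np.percentile(k,[5,50,95],axis=0)) if len(k) else 0
k=S[(S[:,2]>200)&(np.abs(S[:,1]+168)<25)&(np.abs(S[:,0]-31)<30)]; print('knob',len(k),np.percentile(k,[2,50,98],axis=0)) if len(k) else 0
Pn=S2W([-50,-196.5,145]); show(Pn+[0,0,6],down([0,-1,0]))
E
```

```text
[ 533.63 -151.71  244.95] [ 0.51  0.24 -0.35  1.82  0.09  1.1  -1.27] 0.4993036514296227 [-0.01  0.   -1.  ]
1531 [ -69.18 -203.84  142.84] [ -15.08 -189.45  151.96] [[ -66.62 -201.79  144.44]
 [ -41.32 -196.18  148.56]
 [ -17.56 -190.75  150.34]]
knob 2591 [[  19.95 -177.75  201.  ]
 [  28.35 -168.92  218.98]
 [  35.68 -158.27  223.66]]
shift [0.03 0.01 0.13] turn [-0.01  0.01  0.01] rows 2.3
```

View pics/w3.png

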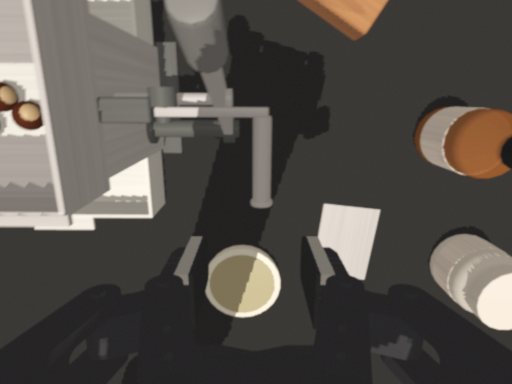

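The wrist view shows the finger pin running from (262,115) to (262,200), in line with the gap between the fingers (cols 190 to 320). I'll descend and grip it.

>>> step_arm(motion=[[0,0.01,0.003,0.02,0,0,0],[0,0.023,0.006,0.045,0,0.01,0],[0,0.023,0.006,0.07,0,0.01,0.01],[0,0.023,0.006,0.1,0,0.01,0.01],[0,0.023,0.006,0.125,0,0.01,0.01],[0,0.023,0.006,0.125,0,0.01,0.01],[-1,0.023,0.006,0.125,0,0.01,0.01],[-1,0.023,0.006,0.125,0,0.01,0.01]], grip_force=20)

```text
t: 15.65
ee_pos: [548.8, -152.6, 154.4]
ee_rot: [0.997, 0.083, 0.003, -0.003]
ft_force: [0.2, -0.4, -0.9]
gripper_width: 0.226
grasp_force: 0.0
```

>>> step_arm(motion=[[-1,0,0,0,0,0,0],[-1,0,0,0,0,0,0],[-1,0,0,0,0,0,0],[-1,0,0,0,0,0,0],[-1,0,0,0,0,0,0],[-1,0,0,0,0,0,0],[-1,0,0,0,0,0,0],[-1,0,0,0,0,0,0]])

```text
t: 16.32
ee_pos: [549.3, -153.8, 153.8]
ee_rot: [0.997, 0.083, 0.003, -0.002]
ft_force: [0.8, -3.8, 2.4]
gripper_width: 0.13
grasp_force: 21.6
```

```bash
python3 - <<'E'
from kin import *
np.set_printoptions(precision=3,suppress=True)
s=log(); print(s['ee_pos'],s['grasp_force'],s['gripper_width'],s['ft_force'])
r=R.from_quat(s['ee_rot']); g=s['ee_pos']+6*r.apply([0,0,1]); gs=W2S(g); print(gs)
a0=np.arctan2(gs[2]-140,-133-gs[1]); print('angle',a0,np.hypot(gs[2]-140,gs[1]+133))
for a in np.linspace(.08,1.6,9)[1:]:
    t=S2W([gs[0],-133-64*np.cos(a),140+64*np.sin(a)]); b,_=rel(t-6*r.apply([0,0,1]),None,s); print(round(a,2),b)
E
```

```text
[ 549.328 -153.792  153.847] 21.64807766675949 0.13034705559607246 [ 0.811 -3.808  2.358]
[ -52.295 -196.373  147.847]
angle 0.12319242802734184 63.85735539981536
0.27 [ 0.    -0.002 -0.012]
0.46 [ 0.    -0.008 -0.027]
0.65 [ 0.    -0.017 -0.041]
0.84 [ 0.    -0.028 -0.053]
1.03 [ 0.    -0.041 -0.063]
1.22 [ 0.    -0.055 -0.069]
1.41 [ 0.    -0.071 -0.073]
1.6 [ 0.    -0.087 -0.074]
```

>>> step_arm(motion=[[-1,0,0,-0.005,0,0,0],[-1,0,-0.002,-0.012,0,0,0],[-1,0,-0.005,-0.02,0,0,0],[-1,0,-0.008,-0.027,0,0,0],[-1,0,-0.012,-0.034,0,0,0],[-1,0,-0.017,-0.041,0,0,0],[-1,0,-0.022,-0.047,0,0,0],[-1,0,-0.028,-0.053,0,0,0]])

```text
t: 16.98
ee_pos: [546.7, -139.2, 195.2]
ee_rot: [0.997, 0.081, 0.005, 0.002]
ft_force: [2.0, -13.1, 5.3]
gripper_width: 0.133
grasp_force: 20.6
```

```bash
python3 - <<'E'
from kin import *
np.set_printoptions(precision=3,suppress=True)
s=log(); print(s['ee_pos'],s['grasp_force'],s['gripper_width'],s['ft_force'])
r=R.from_quat(s['ee_rot']); g=s['ee_pos']+6*r.apply([0,0,1]); gs=W2S(g); print(gs)
a0=np.arctan2(gs[2]-140,-133-gs[1]); print('angle',a0,np.hypot(gs[2]-140,gs[1]+133))
for a in (1.0,1.2,1.4,1.6,1.65):
    t=S2W([gs[0],-133-64*np.cos(a),140+64*np.sin(a)]); b,_=rel(t-6*r.apply([0,0,1]),None,s); print(round(a,2),b)
E
```

```text
[ 546.704 -139.198  195.173] 20.607413202524185 0.1329385290235032 [  1.987 -13.083   5.3  ]
[ -52.422 -181.598  189.173]
angle 0.7912789211296537 69.13568647512481
1.0 [-0.    -0.019 -0.006]
1.2 [-0.    -0.034 -0.014]
1.4 [-0.    -0.05  -0.019]
1.6 [-0.    -0.067 -0.02 ]
1.65 [-0.    -0.071 -0.02 ]
```

>>> step_arm(motion=[[-1,0,-0.006,0,0,0,0],[-1,0,-0.013,-0.003,0,0,0],[-1,0,-0.021,-0.007,0,0,0],[-1,0,-0.029,-0.011,0,0,0],[-1,0,-0.037,-0.014,0,0,0],[-1,0,-0.046,-0.016,0,0,0],[-1,0,-0.055,-0.017,0,0,0],[-1,0,-0.064,-0.017,0,0,0]])

```text
t: 17.65
ee_pos: [539.5, -88.5, 213.1]
ee_rot: [0.997, 0.081, 0.005, -0.0]
ft_force: [-5.9, -1.7, 21.8]
gripper_width: 0.13
grasp_force: 24.2
```

```bash
python3 - <<'E'
from kin import *
np.set_printoptions(precision=3,suppress=True)
s=log(); print(s['ee_pos'],s['grasp_force'],s['gripper_width'],s['ft_force'])
r=R.from_quat(s['ee_rot']); g=s['ee_pos']+6*r.apply([0,0,1]); gs=W2S(g); print(gs)
a0=np.arctan2(gs[2]-140,-133-gs[1]); print('angle',a0,np.hypot(gs[2]-140,gs[1]+133))
E
```

```text
[539.48  -88.51  213.066] 24.236747324466705 0.13032350622213243 [-5.916 -1.732 21.81 ]
[ -51.04  -130.393  207.067]
angle 1.6096555798473928 67.11717222621952
```

>>> step_arm(motion=[[-0.3,0,0,0,0,0,0],[-0.3,0,0,0,0,0,0],[-0.3,0,0,0,0,0,0],[-0.3,0,0,-0.01,0,0,0],[-0.3,0,0,-0.03,0,0,0],[-0.3,0,0,-0.06,0,0,0],[-0.3,0,0,-0.09,0,0,0],[-0.3,0,0,-0.12,0,0,0]])

```text
t: 18.32
ee_pos: [535.8, -85.0, 296.1]
ee_rot: [0.997, 0.083, 0.001, -0.004]
ft_force: [-0.2, -0.4, -0.2]
gripper_width: 0.348
grasp_force: 0.0
```

```bash
python3 - <<'E'
from kin import *
np.set_printoptions(precision=3,suppress=True)
s=log(); print(s['ee_pos'],s['joint_pos'],s['gripper_width'],s['ft_force'])
J,E=eyes.camera('wrist'); W=cloud(cal('wrist'),E); S=W2S(W.reshape(-1,3)); S=S[~np.isnan(S[:,0])]
k=S[(S[:,2]>185)&(S[:,2]<220)&(S[:,1]<-105)&(S[:,1]>-160)&(S[:,0]<-12)&(S[:,0]>-80)]
print('pin',len(k),np.percentile(k,[5,50,95],axis=0) if len(k) else 0)
k=S[(S[:,2]>195)&(np.abs(S[:,1]+168)<25)&(np.abs(S[:,0]-31)<30)]; print('knob',len(k),np.percentile(k,[2,50,98],axis=0)if len(k) else 0)
# lever approach: y along +S x (j7~0), tilt so tool z points down along lever (leaning back .35)
K=lambda a,r=165:S2W([-25.5+r*np.sin(.35-a),-168,45+r*np.cos(.35-a)])
for v in ([1,0,0],[-1,0,0]):
    T=down(v,.35); print('z in S',RS.inv().apply(T.apply([0,0,1]))); z=T.apply([0,0,1])
    j,e,f=ik(K(0)-80*z,T,s['joint_pos']); print(j,e,f); show(K(0)-80*z,T)
    for a in (.35,.7):
        T=down(v,.35-a); j,e,f=ik(K(a)-6*T.apply([0,0,1]),T,j); print(j,e,f)
E
```

```text
[535.754 -85.014 296.07 ] [ 0.44   0.171 -0.392  1.795  0.062  1.188 -1.374] 0.3481040859933157 [-0.224 -0.39  -0.241]
pin 1466 [[ -61.688 -136.43   210.952]
 [ -37.849 -131.239  214.288]
 [ -14.412 -125.602  215.917]]
knob 2032 [[  22.164 -178.889  197.249]
 [  36.321 -168.3    225.047]
 [  50.275 -159.622  229.547]]
z in S [-0.343 -0.    -0.939]
[ 0.435  0.631 -0.601  1.322  0.374  1.644 -0.005] 0.0013838699082118467 1.5371328425819952e-05
shift [0.146 0.054 0.037] turn [ 0.356 -0.365 -1.977] rows 12.8
[ 0.663  0.359 -0.631  1.797  0.24   1.062  0.112] 0.0009711155846213604 1.1688535072670027e-05
[ 0.883  0.116 -0.641  2.119 -0.156  0.623  0.535] 0.0013759852667351254 2.0423149396598588e-05
z in S [-0.343 -0.    -0.939]
[-0.111  0.578  0.27   1.321 -0.022  1.588 -2.83 ] 0.0017929978828327376 2.915404755108224e-05
shift [0.146 0.054 0.037] turn [-0.365 -0.356  1.975] rows 12.8
[-0.08   0.313  0.276  1.797 -0.097  1.044 -2.741] 0.0008057657119330507 9.563958849707183e-06
[ 0.004  0.098  0.288  2.12  -0.332  0.646 -2.45 ] 0.0007910415581822194 1.2604415318978505e-05
```

The catch is upright at about 1.6 rad and the lever is still shut. Next I'll turn the hand to line up with the lever.

>>> step_arm(motion=[[0.1,0.01,0.003,0.002,0.02,-0.02,-0.12],[0.1,0.02,0.007,0.004,0.045,-0.045,-0.25],[0.1,0.03,0.01,0.006,0.07,-0.07,-0.38],[0.1,0.04,0.014,0.009,0.09,-0.09,-0.5],[0.1,0.05,0.017,0.012,0.115,-0.12,-0.63],[0.1,0.06,0.021,0.015,0.14,-0.14,-0.76],[0.1,0.07,0.025,0.018,0.16,-0.165,-0.89],[0.1,0.08,0.028,0.02,0.178,-0.183,-0.98]])

```text
t: 19.03
ee_pos: [599.2, -96.3, 279.8]
ee_rot: [0.886, 0.452, -0.073, -0.066]
ft_force: [0.3, -0.7, -0.5]
gripper_width: 0.551
grasp_force: 0.0
```

```bash
cat >> kin.py <<'E'
K=lambda a,r=165:S2W([-25.5+r*np.sin(.35-a),-168,45+r*np.cos(.35-a)])
E
python3 - <<'E'
from kin import *
np.set_printoptions(precision=3,suppress=True)
s=log(); print(s['ee_pos'],s['joint_pos'])
T=down([1,0,0],.35); z=T.apply([0,0,1]); show(K(0)-80*z,T)
E
```

```text
[599.205 -96.336 279.798] [ 0.455  0.441 -0.467  1.518  0.147  1.421 -0.654]
shift [ 0.031  0.067 -0.008] turn [ 0.164 -0.183 -0.992] rows 6.4
```

>>> step_arm(motion=[[0.1,0.004,0.009,-0.004,0.02,-0.023,-0.124],[0.1,0.008,0.017,-0.008,0.041,-0.046,-0.248],[0.1,0.012,0.026,-0.008,0.062,-0.07,-0.372],[0.1,0.016,0.034,-0.008,0.082,-0.092,-0.496],[0.1,0.02,0.042,-0.008,0.103,-0.115,-0.62],[0.1,0.024,0.05,-0.008,0.123,-0.138,-0.744],[0.1,0.028,0.06,-0.008,0.144,-0.161,-0.868],[0.1,0.031,0.067,-0.008,0.164,-0.183,-0.992]])

```text
t: 19.7
ee_pos: [653.8, -107.2, 274.9]
ee_rot: [0.635, 0.753, -0.133, -0.112]
ft_force: [1.1, 0.2, -0.4]
gripper_width: 0.548
grasp_force: 0.0
```

```bash
python3 - <<'E'
from kin import *
np.set_printoptions(precision=3,suppress=True)
s=log(); print(s['ee_pos'],s['joint_pos'])
T=down([1,0,0],.35); z=T.apply([0,0,1]); show(K(0)-4*z,T)
I,D=eyes.camera('wrist'); c=cal('wrist'); print('knob px',proj(c,K(0,188)),proj(c,K(0)), [(q['pixel'],round(q['conf'],2)) for q in eyes.tip_of('wrist','lever_knob')])
W=cloud(c,D); S=W2S(W.reshape(-1,3)); S=S[~np.isnan(S[:,0])]
k=S[(S[:,2]>195)&(S[:,2]<235)&(np.abs(S[:,1]+168)<25)&(np.abs(S[:,0]-31)<35)]; print('knob',len(k),np.percentile(k,[2,50,98],axis=0)if len(k) else 0)
E
```

```text
[ 653.807 -107.187  274.917] [ 0.408  0.659 -0.557  1.257  0.352  1.667  0.029]
shift [ 0.    -0.     0.101] turn [0.    0.001 0.001] rows 1.8
knob px [227.604 251.95 ] [213.924 252.161] [([209.1, 257.7], 0.87)]
knob 1398 [[  25.662 -175.84   196.735]
 [  38.913 -163.695  217.852]
 [  48.24  -156.94   221.728]]
```

>>> step_arm(motion=[[0.1,0,0,0.02,0,0,0],[0.1,0,0,0.045,0,0,0],[0.1,0,0,0.07,0,0,0],[0.1,0,0,0.09,0,0,0],[0.1,0,0,0.101,0,0,0],[-1,0,0,0.101,0,0,0],[-1,0,0,0.101,0,0,0],[-1,0,0,0.101,0,0,0]], grip_force=40)

```text
t: 20.47
ee_pos: [628.8, -111.6, 205.4]
ee_rot: [0.638, 0.751, -0.132, -0.11]
ft_force: [0.9, 0.2, -4.8]
gripper_width: 0.245
grasp_force: 40.3
```

>>> step_arm(motion=[[-1,0,0,0,0,0,0],[-1,0,0,0,0,0,0],[-1,0,0,0,0,0,0],[-1,0,0,0,0,0,0],[-1,0,0,0,0,0,0],[-1,0,0,0,0,0,0],[-1,0,0,0,0,0,0],[-1,0,0,0,0,0,0]])

```text
t: 21.13
ee_pos: [628.6, -111.6, 205.4]
ee_rot: [0.637, 0.751, -0.132, -0.11]
ft_force: [1.9, -0.2, -3.9]
gripper_width: 0.245
grasp_force: 40.2
```

```bash
python3 - <<'E'
from kin import *
np.set_printoptions(precision=3,suppress=True)
s=log(); print(s['ee_pos'],s['grasp_force'],s['gripper_width'],s['ft_force'])
r=R.from_quat(s['ee_rot']); gs=W2S(s['ee_pos']); p=gs-[-25.5,gs[1],45]; print(gs,np.hypot(*p[[0,2]]),np.arctan2(p[0],p[2]))
piv=S2W([-25.5,gs[1],45]); ax=RS.apply([0,1,0])
for a in (.1,.2,.3,.4,.5,.6,.7,.75):
    Q=R.from_rotvec(-a*ax); b,t=rel(piv+Q.apply(s['ee_pos']-piv),Q*r,s); print(a,b,t)
E
```

```text
[ 628.647 -111.575  205.433] 40.221136808395386 0.2453135861759113 [ 1.902 -0.208 -3.872]
[  32.938 -168.075  205.433] 170.74451212094593 0.34931721974059066
0.1 [-0.    -0.023  0.001] [-0.127  0.001  0.   ]
0.2 [-0.    -0.045  0.004] [-0.255  0.001  0.   ]
0.3 [-0.    -0.067  0.01 ] [-0.382  0.002  0.001]
0.4 [-0.    -0.089  0.018] [-0.509  0.002  0.001]
0.5 [-0.    -0.109  0.028] [-0.637  0.003  0.001]
0.6 [-0.001 -0.129  0.039] [-0.764  0.004  0.001]
0.7 [-0.001 -0.147  0.053] [-0.891  0.004  0.001]
0.75 [-0.001 -0.155  0.061] [-0.955  0.005  0.001]
```

Gripped and aligned. I'll pull in two calls.

>>> step_arm(motion=[[-1,0,-0.011,0,-0.064,0,0],[-1,0,-0.023,0.001,-0.127,0,0],[-1,0,-0.034,0.002,-0.19,0,0],[-1,0,-0.045,0.004,-0.255,0,0],[-1,0,-0.056,0.007,-0.32,0,0],[-1,0,-0.067,0.01,-0.382,0,0],[-1,0,-0.078,0.014,-0.446,0,0],[-1,0,-0.089,0.018,-0.509,0,0]])

```text
t: 21.8
ee_pos: [562.6, -122.8, 215.2]
ee_rot: [0.646, 0.762, 0.021, 0.02]
ft_force: [7.4, -0.9, -12.3]
gripper_width: 0.247
grasp_force: 39.6
```

```bash
cat > lev.py <<'E'
from kin import *
np.set_printoptions(precision=3,suppress=True)
s=log(); print(s['t'],s['ee_pos'],s['grasp_force'],s['gripper_width'],s['ft_force'])
r=R.from_quat(s['ee_rot']); gs=W2S(s['ee_pos']); p=gs-[-25.5,gs[1],45]; th=np.arctan2(p[0],p[2]); print(gs,np.hypot(*p[[0,2]]),'lever',.35-th,'tilt',r.as_matrix()[:,2])
piv=S2W([-25.5,gs[1],45]); ax=RS.apply([0,1,0])
for a in (.4,.5,.6,.7,.73):
    T=down([1,0,0],.35-a); n=171*np.array([np.sin(.35-a),0,np.cos(.35-a)]); b,t=rel(piv+RS.apply(n),T,s); print(a,b,t)
E
python3 lev.py
```

```text
21.8 [ 562.592 -122.787  215.228] 39.60963785648346 0.24706768436382884 [  7.374  -0.944 -12.345]
[ -34.061 -168.055  215.228] 170.4434554534561 lever 0.40024873433149355 tilt [ 0.059  0.006 -0.998]
0.4 [-0.     0.    -0.001] [ 0.011  0.005 -0.005]
0.5 [-0.    -0.023  0.   ] [-0.116  0.005 -0.005]
0.6 [-0.    -0.045  0.003] [-0.243  0.005 -0.005]
0.7 [-0.    -0.067  0.009] [-0.371  0.006 -0.004]
0.73 [-0.    -0.074  0.011] [-0.409  0.006 -0.004]
```

>>> step_arm(motion=[[-1,0,-0.011,0,-0.055,0,0],[-1,0,-0.023,0,-0.116,0,0],[-1,0,-0.034,0.001,-0.18,0,0],[-1,0,-0.045,0.003,-0.243,0,0],[-1,0,-0.056,0.006,-0.31,0,0],[-1,0,-0.067,0.009,-0.371,0,0],[-1,0,-0.069,0.01,-0.38,0,0],[-1,0,-0.069,0.01,-0.38,0,0]])

```text
t: 22.47
ee_pos: [513.3, -131.2, 205.3]
ee_rot: [0.636, 0.75, 0.134, 0.118]
ft_force: [21.3, -3.7, -23.3]
gripper_width: 0.247
grasp_force: 41.4
```

>>> step_arm(motion=[[-1,0,0,0,0,0,0],[-1,0,0,0,0,0,0],[-1,0,0,0,0,0,0],[-1,0,0,0,0,0,0],[-1,0,0,0,0,0,0],[-1,0,0,0,0,0,0],[-1,0,0,0,0,0,0],[-1,0,0,0,0,0,0]])

```text
t: 23.13
ee_pos: [513.4, -131.1, 205.3]
ee_rot: [0.636, 0.751, 0.134, 0.116]
ft_force: [19.4, -3.2, -20.7]
gripper_width: 0.243
grasp_force: 41.6
```

```bash
python3 lev.py; python3 - <<'E'
from h import *
J,E=eyes.camera('top'); I,D=eyes.camera('scene')
cv2.imwrite('pics/fin.png',np.hstack([cv2.resize(J[130:260,180:330],(400,346),interpolation=cv2.INTER_CUBIC),cv2.resize(I[130:270,190:350],(400,346),interpolation=cv2.INTER_CUBIC)]))
E
```

```text
23.1333 [ 513.442 -131.111  205.327] 41.62236928939819 0.24278882163813234 [ 19.401  -3.167 -20.748]
[ -83.911 -168.023  205.327] 170.63633142950948 lever 0.6993790717292839 tilt [ 0.345  0.053 -0.937]
0.4 [0.    0.067 0.01 ] [ 0.391  0.007 -0.004]
0.5 [0.    0.045 0.004] [ 0.263  0.007 -0.003]
0.6 [0.    0.023 0.001] [ 0.136  0.007 -0.003]
0.7 [-0. -0. -0.] [ 0.009  0.007 -0.003]
0.73 [-0.    -0.007 -0.   ] [-0.029  0.007 -0.003]
```

View pics/fin.png

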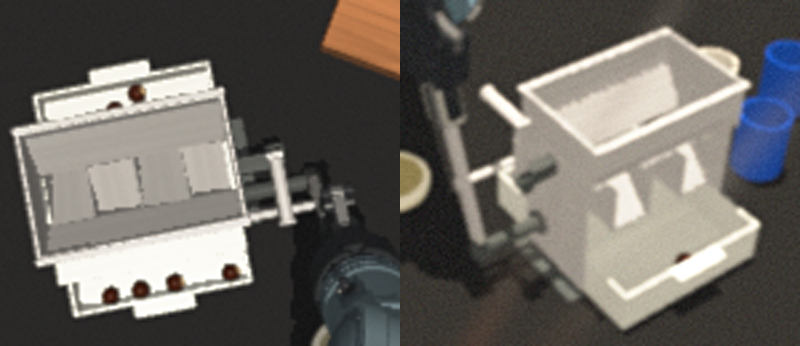

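All six seeds are in the pans: front at (110,295), (140,289), (175,282) and (231,271), back at (115,106) and (137,93). The lever is held at 0.70 and the catch is upright, so I'm handing in.

```bash
python3 -c "
from cell import env
print(env.hand_in())"
```

```text
the job is handed in; nothing more can be done
None
```

The job is handed in (no verdict came back): all six seeds are in the pans, the beaker is upright on the bench, the catch is up at about 1.6 rad, and the gripper is still holding the lever at its stop (about 0.70 rad).

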